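# Index the swivel staking fixture to its next station

## Robot

A 6-joint arm with a two-finger parallel gripper is mounted at the origin on the work surface. World frame = base frame: x ahead of the robot, y to its left, z up, the work surface at z = 0. Lengths are in m, angles in rad, forces in N, time in s.
With the tool pointing down it reaches from about 0.375 to 0.9 m from the base axis. Payload 3.1 kg.
Tool frame: the origin (TCP) lies at the centre of the arm's flange, where the gripper is bolted on; the fingertips stand 173 mm ahead of it and the grasp point (between the pads) lies 155 mm ahead of it; z points along the fingers, y is the line along which they close (so a half turn about z gives the same grasp; the last joint's range is limited). The gripper opens to 85 mm and grips with 20 to 120 N. Pads are 22 mm wide; open, the fingers measure 114 mm over their backs; the gripper's body (76 mm by 85 mm) begins 54 mm behind the grasp point. The pads swing forward as they close: fully open they stand 13 mm farther back than shut.
Start: joints at [-1.294, 0.527, 1.433, -0, 1.181, -0.178], TCP at [0.275, -0.561, 0.405] pointing down, gripper open.
Joint ranges: [-3.08, 3.08], [-0.75, 2.2], [0.22, 2.44], [-1.43, 4.57], [0, 2.65], [-2.85, 2.85]. Speed limits (rad/s): [2.79, 2.79, 3.14, 3.14, 3.14, 3.14].

## Interface

Orientations are given as a unit quaternion [x, y, z, w].
In Python, from station import * gives the robot as it stands.
- The arm moves only by the shell command python3 -m jog 'ROWS' [OPENING] [FORCE]. ROWS is a JSON object of lists of equal length, an entry for each row: "linear": the shift along the world's x, y, z in mm, a list of three; "turn": the turn about the world's z in units of 5 degrees (1.0 is 5 degrees). A call has 1 to 12 rows; each row shifts and turns the commanded pose from where the row before left it; what a row does not reach is not made up. A row lasts 1/8 s, in which the tool goes at most 62.5 mm and 10.7 degrees, less where a joint would pass 70% of its speed; a pose out of reach is approached as far as the arm can. A call is refused whole if a number of a shift passes 62.5 or a number of a turn 1, either way. A call with a gripper value outside its range is refused whole. OPENING is the opening, from 0 (shut) to 1 (fully open), set as the call begins (- or left out, the last holds). The fingers move at their own pace and stop on an object; FORCE is the grip in N (left out, the last holds). Time passes only in rows, so rows that do not move let the fingers close. It gives the time, the measured TCP pose, the force, the opening and the grip force at its end, in the units of the state.
- sense(): the state, without advancing time (a new reading comes with each control period).
- snapshot(name): name is "scene" or "top" or "wrist"; returns the picture (384x512x3 uint8, red, green, blue); there is no depth.
- get_calibration(name): a dict with "fx", "fy", "cx", "cy" (pixels), "dist_coeffs" ([k1, k2, p1, p2, k3] as OpenCV has them; the pictures are not rectified), "world_to_cam" (4x4, takes a point from world to camera coordinates). Camera axes: x right, y down, z forward; pixel columns grow to the right and rows downward; lengths in m; the calibration is good to about 2 mm. A picture is of the moment at which its call begins: read the wrist's pose just before it. get_calibration takes no time and is no camera call; for the wrist camera it gives the pose at the moment of the call.
- sign_off(): hands the job in; it is judged then, once.
The state is a dict: "t": time; "q": joint angles; "qd": joint speeds; "tau": joint torques, N m; "tcp_pos": TCP position; "tool_rot": TCP orientation; "force": force on the tool from outside, world axes, zero at the start; "ft_torque": the same for the moment, N m; "finger_gap": opening from 0.0 (shut) to 1.0 (fully open); "gripper_force": force on a finger pad.
Only numpy, scipy, OpenCV 4.12 (cv2) and the standard library are available. Lean on these libraries where they do the work, as an engineer would, in place of code of your own. Each camera call takes 0.05 s, during which the arm holds its last target. There are 200 camera calls.

## Task

This stake is done: index the swivel fixture on to its next station. Draw the index pin by its knob, swing the round table anticlockwise (seen from above), and let the pin drop fully home in the very next hole of the index plate, which is hidden under the table and has to be found by feel; never force the table against the pin. Leave the clamped shell and the things on the bench alone, and let go of the fixture.

Things in the scene. Friction and masses are not known exactly. Their poses are not given: they have to be found in the camera images.
- knob (a point): Centre of the index plunger's knob: black, upright, round, 32 mm across, 22 mm tall, near the rim of the round table, 120 mm from the swivel axis, on the robot's side. Pin home: this point is 91 mm above the bench (knob from 80 to 102 mm). It rises with the pin and swings with the table. Under it is a steel sleeve 22 mm across, top at 76 mm; over 40 mm is free on both sides along the swing.
- plunger (a joint): Height of the index pin in m: 0 fully home in a hole, 0.009 to 0.010 riding on the plate's face, 0.013 drawn to its stop. A spring drives it down: about 6 N home, 12 N drawn. Steel pin, 10 mm across, round (bullet) nose, goes 10 mm deep into holes 11 mm wide. Pressed sideways on a hole's edge it may stop part way until the table is eased.
- swivel (a joint): Angle of the round table in rad: 0 at the start, pin in its present hole; grows anticlockwise from above; stops at -0.2 and 2.1. Turns stiffly (4 to 7 N at the knob), stays where left. The holes are uneven, drilled to the job: the next one is anywhere from 0.71 to 1.28 rad on from the present one, different every time; the one after is 0.63 rad further and is not wanted.
- axis (a point): Point on the vertical swivel axis at the centre of the round aluminium table (280 mm across), level with its top face, 60 mm above the bench. The table and its base are bolted to the bench.
- parts_tray: Bystander: stainless tray 300 x 200 mm, 20 mm deep, with ten turned shells, on the left; origin under its centre.
- pliers: Bystander: pliers with orange grips, 180 mm long, lying on the right; origin under the pivot.
- spare_shell: Bystander: loose turned shell, 36 mm in diameter and 40 mm tall, standing on the bench at the left near the robot; origin under its centre.
- fixture: Bolted down: dark blue base 385 x 280 x 20 mm, on it the fixed steel index plate (272 mm across, face 44 mm above the bench), covered by the round table: its holes cannot be seen. Origin on the swivel axis at bench level, x away from the robot. Only the pin touches the plate, its spring pressing up to 11 N. Table forced on against the pin, or pin rammed down: over 30 N spoils the holes.
- shell_top (a point): Top centre, 130 mm above the bench, on the swivel axis, of the turned steel connector shell (36 mm across, 40 mm tall) clamped in a small chuck (86 mm across, jaws up to 98 mm) on the round table. A staking punch on a bracket (up to 160 mm high) points at it from the side away from the robot.

How it is judged:
By the outcome, as a careful person would: the job done as asked, in the order asked, and still so for the second after the job is handed in, with the robot touching nothing.
It also fails if it takes over 51 s, if anything falls off the work surface, if the arm or the gripper's body presses on something with over 40 N, if the wrist force passes 120 N, or if a joint passes its speed limit or range.

## Working session

There is one attempt and no reset: what is moved stays moved. The work goes in short steps, Python scripts to look and compute and a shell command to move; the robot and the scene stay as the last step left them, time stands still between calls to the robot, and variables do not carry over. Pictures are saved under pics/ and viewed, at most 10 in all, crops included, and the job is handed in when it is done.

```bash
mkdir -p pics; ls; python3 - <<'E'
from station import *
import cv2,numpy as np
s=sense();print({k:np.round(v,3) for k,v in s.items()})
a=snapshot("top");b=snapshot("scene")
cv2.imwrite("pics/top0.png",a[:,:,::-1]);cv2.imwrite("pics/scene0.png",b[:,:,::-1])
for n in("top","scene","wrist"):
    c=get_calibration(n);print(n,c["fx"],c["fy"],c["cx"],c["cy"],c["dist_coeffs"],np.round(c["world_to_cam"],3).tolist())
E
```

```text
pics
{'t': np.float64(0.0), 'q': array([-1.293,  0.528,  1.434, -0.   ,  1.181, -0.178]), 'qd': array([-0.   ,  0.002, -0.   , -0.   , -0.   ,  0.   ]), 'tau': array([-0.0000e+00, -4.4235e+01, -1.7803e+01, -0.0000e+00,  8.0000e-03,
        0.0000e+00]), 'tcp_pos': array([ 0.275, -0.561,  0.404]), 'tool_rot': array([ 0.974,  0.226, -0.   , -0.001]), 'force': array([ 0.34 , -0.352,  0.193]), 'ft_torque': array([-0.032,  0.   ,  0.01 ]), 'gripper_force': np.float64(0.0), 'finger_gap': np.float64(1.001)}
top 485.3158857240379 485.3158857240379 262.2409539182674 198.7675602366939 [-0.15664665  0.          0.          0.          0.        ] [[-0.009, -1.0, -0.004, 0.059], [-0.982, 0.01, -0.19, 0.525], [0.19, 0.003, -0.982, 1.559], [0.0, 0.0, 0.0, 1.0]]
scene 444.20652372191427 444.20652372191427 255.83741652746914 188.34334202376556 [-0.01307886  0.          0.          0.          0.        ] [[0.08, 0.997, 0.002, -0.095], [0.524, -0.041, -0.851, -0.149], [-0.848, 0.069, -0.526, 1.647], [0.0, 0.0, 0.0, 1.0]]
wrist 340.5365765979334 340.5365765979334 251.3414233266634 194.95873458279166 [-0.04603605  0.          0.          0.          0.        ] [[0.441, -0.898, -0.002, -0.624], [-0.856, -0.421, 0.299, -0.04], [-0.269, -0.131, -0.954, 0.38], [0.0, 0.0, 0.0, 1.0]]
```

View pics/top0.png

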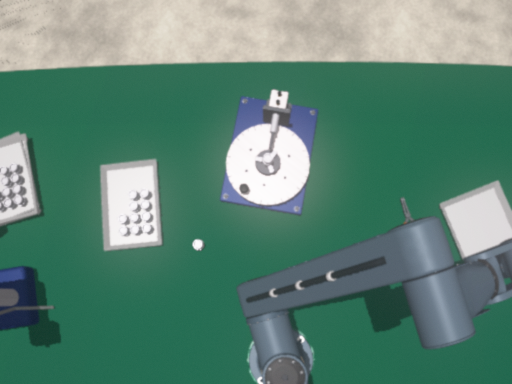

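View pics/scene0.png

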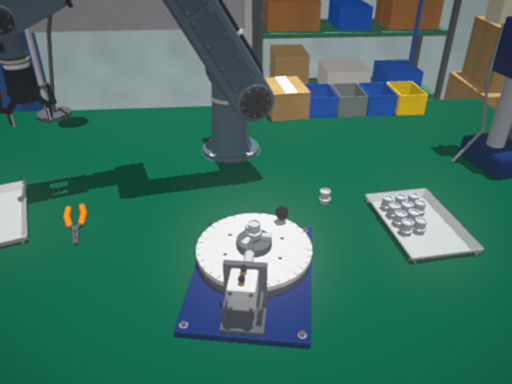

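Top view: round table about (267,163), black knob at (244,188), shell at about (267,157); scene view: knob at (282,213). Now measuring these.

```bash
cat > h.py <<'E'
from station import *
import cv2,numpy as np
def ray(n,uv,z,c=None):
    c=c or get_calibration(n);K=np.array([[c["fx"],0,c["cx"]],[0,c["fy"],c["cy"]],[0,0,1]])
    p=cv2.undistortPoints(np.array([[uv]],float),K,np.array(c["dist_coeffs"]))[0,0]
    W=np.array(c["world_to_cam"]);R=W[:3,:3];o=-R.T@W[:3,3];d=R.T@np.r_[p,1]
    return o+d*(z-o[2])/d[2]
E
python3 - <<'E'
from h import *
def blob(m,near):
    n,l,s,c=cv2.connectedComponentsWithStats(m.astype(np.uint8));
    i=min((i for i in range(1,n) if s[i,4]>20),key=lambda i:np.hypot(*(c[i]-near)));return l==i,c[i],s[i]
for n,k,t in(("top",(244,188),(267,175)),("scene",(282,213),(225,250))):
    im=cv2.imread(f"pics/{n}0.png").astype(int)
    m,c,s=blob(im.max(2)<45,k);print(n,"knob",c,s,ray(n,c,.091),ray(n,c,.102))
    m,c,s=blob(im.min(2)>110,t)
    cs,_=cv2.findContours(m.astype(np.uint8),0,1);e=cv2.fitEllipse(cv2.convexHull(max(cs,key=len)))
    print("table",s,e,ray(n,e[0],.06))
E
```

```text
Traceback (most recent call last):
ValueError: min() iterable argument is empty
```

```bash
python3 - <<'E'
from h import *
def blob(m,near):
    n,l,s,c=cv2.connectedComponentsWithStats(m.astype(np.uint8));
    i=min((i for i in range(1,n) if s[i,4]>20),key=lambda i:np.hypot(*(c[i]-near)));return l==i,c[i],s[i]
for n,k,t in(("top",(244,188),(267,175)),("scene",(282,213),(225,250))):
    im=cv2.imread(f"pics/{n}0.png").astype(int)
    print(im[k[1],k[0]])
    m,c,s=blob((im.max(2)<70)&(im.max(2)-im.min(2)<25),k);print(n,"knob",c,s,ray(n,c,.091),ray(n,c,.102))
    m,c,s=blob(im.min(2)>110,t)
    cs,_=cv2.findContours(m.astype(np.uint8),0,1);e=cv2.fitEllipse(cv2.convexHull(max(cs,key=len)))
    print("table",s,e,ray(n,e[0],.06))
E
```

```text
[116 115 118]
top knob [284.63265306 289.3877551 ] [274 285  21   9  98] [ 0.22721834 -0.01393381  0.091     ] [ 0.22715935 -0.01348026  0.102     ]
table [ 222  113   89  100 6203] ((266.4824523925781, 170.15452575683594), (88.35904693603516, 111.55542755126953), 8.631808280944824) [0.62047977 0.03873725 0.06      ]
[67 68 61]
scene knob [281.59016393 213.32786885] [276 208  11  10  61] [0.56169033 0.11557273 0.091     ] [0.57729166 0.1131872  0.102     ]
table [ 195  213  118   78 6157] ((253.92340087890625, 251.52252197265625), (79.60870361328125, 118.50245666503906), 89.25733184814453) [0.66900925 0.03672331 0.06      ]
```

```bash
python3 - <<'E'
from h import *
a=cv2.imread("pics/top0.png")[90:220,210:330];b=cv2.imread("pics/scene0.png")[200:300,180:330]
cv2.imwrite("pics/c0.png",np.hstack([cv2.resize(a,(360,390)),cv2.resize(b,(440,390),)[:, :440]]))
g=cv2.imread("pics/top0.png").max(2);print(g[180:197,234:256])
for uv in((267.5,164.5),):print(ray("top",uv,.06))
for uv in((244.,188.5),):print(ray("top",uv,.102))
E
```

```text
[[253 253 253 253 253 253 253 253 253 253 253 253 253 253 253 253 253 253
  253 253 253 253]
 [253 253 253 253 253 253 253 253 253 253 253 253 253 253 253 253 253 253
  253 253 253 253]
 [252 253 253 253 253 253 252 252 251 251 251 251 252 253 253 253 253 253
  253 253 253 253]
 [252 253 253 253 253 252 247 234 224 217 215 222 240 251 253 253 253 253
  253 253 253 253]
 [253 253 253 253 252 248 221 171 149 136 134 146 186 234 251 253 253 253
  253 253 253 253]
 [252 253 253 253 251 233 169 121 112 110 108 113 133 188 240 252 253 253
  253 253 253 253]
 [251 253 253 252 249 219 140 111 110 111 112 108 113 144 217 250 253 253
  254 253 253 253]
 [245 251 251 250 244 195 128 111 112 116 115 112 110 122 174 238 252 253
  254 254 254 253]
 [223 243 246 248 242 188 125 113 115 119 118 115 109 111 148 220 250 253
  254 254 254 254]
 [190 218 241 250 245 201 130 115 120 122 121 118 112 108 134 195 242 252
  254 254 254 254]
 [175 189 222 247 249 230 154 114 116 121 120 114 107 111 133 177 232 252
  254 254 254 254]
 [178 176 191 226 246 242 191 123 106 108 109 106 108 125 150 186 235 252
  254 254 254 253]
 [178 178 177 194 227 243 227 156 115 109 109 115 130 148 168 215 247 253
  254 254 254 254]
 [178 178 179 179 197 224 231 198 168 150 144 146 152 164 188 233 251 253
  253 254 254 254]
 [178 179 178 179 180 194 216 227 224 204 194 194 196 203 227 248 253 253
  253 254 254 254]
 [178 178 179 178 179 179 187 206 230 238 243 244 244 243 248 253 253 253
  253 253 254 254]
 [179 177 179 178 179 177 168 165 190 229 246 250 250 249 251 253 253 254
  253 253 253 253]]
[0.63995754 0.03512236 0.06      ]
[0.54952566 0.11214219 0.102     ]
```

View pics/c0.png

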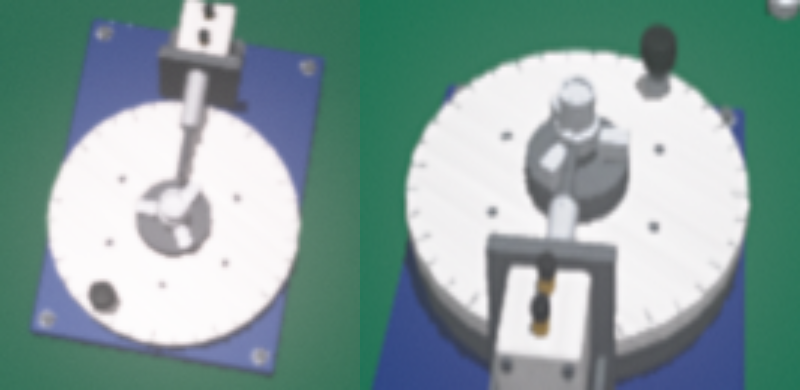

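Crop: the knob's top is at (244.3,189) and the table centre at (267.8,164.3) in the top view. That puts the knob near (0.549,0.112) and the axis near (0.640,0.035), 119 mm apart, as it should be. I'll go above the knob with the fingers closing along the swing and the camera outboard.

```bash
python3 -m jog '{"linear":[[12,29,-3],[12,29,-3],[12,29,-3],[12,29,-3],[12,29,-3],[12,29,-3],[12,29,-3],[12,29,-3],[12,29,-3],[12,29,-3],[12,29,-3],[12,29,-3]],"turn":[1,1,1,1,1,1,1,1,1,1,1,1]}'
python3 -m jog '{"linear":[[12,29,-3],[12,29,-3],[12,29,-3],[12,29,-3],[12,29,-3],[12,29,-3],[12,29,-3],[12,29,-3],[12,29,-3],[12,29,-3],[10,35,-3],[0,0,0]],"turn":[1,1,1,1,1,1,1,1,1,1,0.7,0]}'
python3 - <<'E'
from h import *
s=sense();c=get_calibration("wrist");im=snapshot("wrist");cv2.imwrite("pics/w1.png",im[:,:,::-1])
import pickle;pickle.dump(c,open("w1.pkl","wb"));print(s["q"],s["tcp_pos"],s["tool_rot"])
E
```

```text
t: 1.6
tcp_pos: [0.4193, -0.2121, 0.3684]
tool_rot: [0.73, 0.684, -0.0, -0.0]
force: [-0.2, -0.5, -0.5]
finger_gap: 1.002
gripper_force: 0.0
t: 3.1
tcp_pos: [0.5493, 0.1138, 0.3351]
tool_rot: [0.344, 0.939, 0.0, -0.0]
force: [-0.5, -0.2, 0.3]
finger_gap: 0.999
gripper_force: 0.0
[ 5.05816924e-03  5.33955896e-01  1.66266076e+00  3.67762528e-04
  9.45460558e-01 -8.64406105e-01] [0.54926047 0.11381646 0.33513151] [ 3.43624485e-01  9.39107093e-01  5.53486791e-05 -2.79023027e-04]
```

View pics/w1.png

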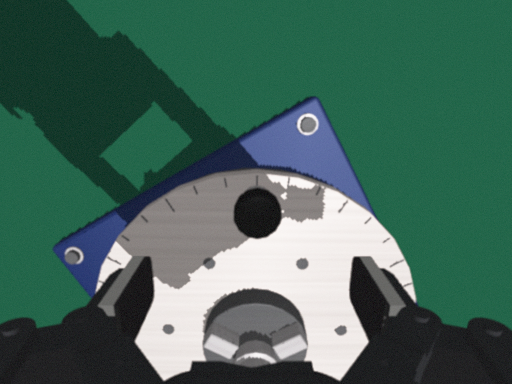

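The wrist view shows the knob's top disc at about (257,212), radius 24 px, between the finger directions. The chuck is at about (255,345).

```bash
python3 - <<'E'
from h import *
import pickle
c=pickle.load(open("w1.pkl","rb"));im=cv2.imread("pics/w1.png")
m=(im.max(2)<50).astype(np.uint8);m[:,:200]=0;m[:,310:]=0;m[260:]=0
k=max(cv2.findContours(m,0,1)[0],key=cv2.contourArea);e=cv2.minEnclosingCircle(k);print(e,cv2.boundingRect(k))
p=ray("wrist",e[0],.1,c);print(p)
for uv in((254,320),): print(ray("wrist",uv,.08,c))
R=c["world_to_cam"]
for r in((307,124),(73,256)):print(ray("wrist",r,.02,c))
E
```

```text
((256.1666564941406, 212.5), 24.5685977935791) (234, 188, 47, 50)
[0.55005368 0.11580319 0.1       ]
[0.62434187 0.05181585 0.08      ]
[0.54103598 0.17963076 0.02      ]
[ 0.4958603 -0.0629202  0.02     ]
```

```bash
python3 -m jog '{"linear":[[1,1,-25],[0,0,-25],[0,0,-25],[0,0,-14],[0,0,0]],"turn":[0,0,0,0,0]}' && python3 -m jog '{"linear":[[0,0,0],[0,0,0],[0,0,0],[0,0,0],[0,0,0],[0,0,0]],"turn":[0,0,0,0,0,0]}' 0.25 40
python3 - <<'E'
from h import *
cv2.imwrite("pics/w2.png",snapshot("wrist")[:,:,::-1])
E
```

```text
t: 3.78
tcp_pos: [0.5498, 0.1122, 0.2459]
tool_rot: [0.346, 0.938, -0.0, -0.001]
force: [-0.0, 0.2, 1.4]
finger_gap: 1.007
gripper_force: 0.0
t: 4.53
tcp_pos: [0.5514, 0.1143, 0.2482]
tool_rot: [0.345, 0.938, 0.002, 0.002]
force: [1.6, 7.4, 4.4]
finger_gap: 0.363
gripper_force: 39.5
```

View pics/w2.png

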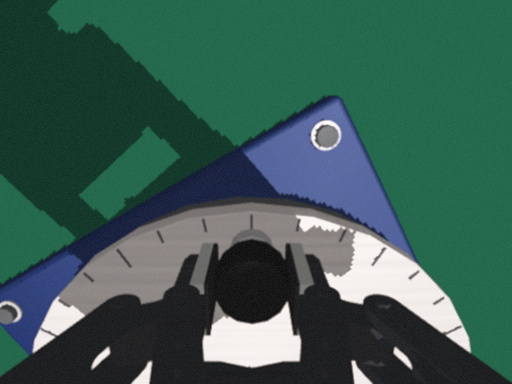

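Gripped: in the wrist view the knob sits between the pads at about (251,280). The arm gives about 3 N/mm. Now drawing the pin.

```bash
python3 -m jog '{"linear":[[0.5,1,4],[0.5,1,4],[0,0,4],[0,0,4],[0,0,3],[0,0,0],[0,0,0]],"turn":[0,0,0,0,0,0,0]}' - 60
```

```text
t: 5.45
tcp_pos: [0.5515, 0.1142, 0.2617]
tool_rot: [0.344, 0.939, -0.001, -0.0]
force: [10.1, -1.6, -34.9]
finger_gap: 0.355
gripper_force: 64.6
```

```bash
python3 -m jog '{"linear":[[0,0,-1],[0,0,-1],[0,0,0]],"turn":[0,0,0]}'
python3 - <<'E'
import numpy as np
th0=np.arctan2(.0785,-.0895);r=.1195
th=th0+np.r_[np.arange(0,.61,.075),np.arange(.6125,1.35,.0125*2)]
p=np.c_[r*np.cos(th),r*np.sin(th)]*1000
for a,d in zip(th[1:]-th0,np.diff(p,axis=0)):print(round(a,4),d.round(2))
E
```

```text
t: 5.82
tcp_pos: [0.5514, 0.1142, 0.2616]
tool_rot: [0.344, 0.939, -0.001, 0.0]
force: [7.0, -1.5, -23.6]
finger_gap: 0.352
gripper_force: 66.2
0.075 [-5.65 -6.95]
0.15 [-5.11 -7.36]
0.225 [-4.55 -7.72]
0.3 [-3.96 -8.04]
0.375 [-3.34 -8.31]
0.45 [-2.71 -8.54]
0.525 [-2.06 -8.72]
0.6 [-1.41 -8.85]
0.6125 [-0.17 -1.48]
0.6375 [-0.28 -2.97]
0.6625 [-0.21 -2.98]
0.6875 [-0.13 -2.98]
0.7125 [-0.06 -2.99]
0.7375 [ 0.01 -2.99]
0.7625 [ 0.09 -2.99]
0.7875 [ 0.16 -2.98]
0.8125 [ 0.24 -2.98]
0.8375 [ 0.31 -2.97]
0.8625 [ 0.39 -2.96]
0.8875 [ 0.46 -2.95]
0.9125 [ 0.53 -2.94]
0.9375 [ 0.61 -2.92]
0.9625 [ 0.68 -2.91]
0.9875 [ 0.75 -2.89]
1.0125 [ 0.83 -2.87]
1.0375 [ 0.9  -2.85]
1.0625 [ 0.97 -2.83]
1.0875 [ 1.04 -2.8 ]
1.1125 [ 1.11 -2.77]
1.1375 [ 1.18 -2.75]
1.1625 [ 1.25 -2.72]
1.1875 [ 1.31 -2.68]
1.2125 [ 1.38 -2.65]
1.2375 [ 1.45 -2.61]
1.2625 [ 1.51 -2.58]
1.2875 [ 1.57 -2.54]
1.3125 [ 1.64 -2.5 ]
1.3375 [ 1.7  -2.46]
```

```bash
python3 -m jog '{"linear":[[0,0,-1.5],[-5.6,-7,0],[-5.1,-7.4,0],[-4.5,-7.7,0],[-4,-8,0],[-3.3,-8.3,0],[-2.7,-8.5,0],[-2.1,-8.7,0],[-1.4,-8.9,0],[0,0,0]],"turn":[0,0.86,0.86,0.86,0.86,0.86,0.86,0.86,0.86,0]}'
```

```text
t: 7.08
tcp_pos: [0.5237, 0.0492, 0.2615]
tool_rot: [0.052, 0.999, -0.0, 0.002]
force: [6.8, -2.0, -18.7]
finger_gap: 0.352
gripper_force: 66.5
```

```bash
python3 -m jog '{"linear":[[0,0,-2],[0,0,-2],[0,0,0]],"turn":[0,0,0]}';  python3 -m jog '{"linear":[[0,0,0],[0,0,0],[0,0,-2],[0,0,-2],[0,0,-2],[0,0,0]],"turn":[0,0,0,0,0,0]}' 0.42 20
```

```text
t: 7.45
tcp_pos: [0.5237, 0.0495, 0.2584]
tool_rot: [0.052, 0.999, -0.0, 0.002]
force: [5.4, -2.7, -10.9]
finger_gap: 0.351
gripper_force: 67.3
t: 8.2
tcp_pos: [0.5223, 0.0504, 0.252]
tool_rot: [0.052, 0.999, 0.0, -0.0]
force: [-0.0, 0.8, 0.3]
finger_gap: 0.423
gripper_force: 0.0
```

```bash
cat > g.py <<'E'
from station import sense
import numpy as np,sys
s=sense();p=s["tcp_pos"];f=s["force"];r=p[:2]-[.640,.036];r/=np.hypot(*r);ft=-(f[0]*-r[1]+f[1]*r[0])
a=(np.arctan2(r[1],r[0])-np.radians(138.7))%(2*np.pi)
print(f"t{s['t']:.2f} a{a:.3f} p{p.round(4)} ft{ft:.1f} fr{f[:2]@r:.1f} fz{f[2]:.1f}")
sys.exit(ft>10)
E
python3 -m jog '{"linear":[[0,-2,0],[0,-2,0],[0,-1.5,0],[0,-1.5,0],[0,-1.5,0]],"turn":[0.2,0.2,0.14,0.14,0.14]}' >/dev/null; python3 g.py &&
python3 -m jog '{"linear":[[0,-1,0],[0,-1,0]],"turn":[0.1,0.1]}' >/dev/null; python3 g.py &&
python3 -m jog '{"linear":[[0,-1,0],[0,-1,0]],"turn":[0.1,0.1]}' >/dev/null; python3 g.py
```

```text
t8.82 a0.663 p[0.5224 0.0429 0.2522] ft5.7 fr-0.3 fz-0.7
t8.82 a0.663 p[0.5224 0.0429 0.2522] ft5.7 fr-0.3 fz-0.7
t8.82 a0.663 p[0.5224 0.0429 0.2522] ft5.7 fr-0.3 fz-0.7False
False
False
```

```bash
sed -i 's/sys.exit(ft>10)/sys.exit(1 if ft>10 else 0)/' g.py
python3 -m jog '{"linear":[[0,-1,0],[0,-1,0]],"turn":[0.1,0.1]}' >/dev/null && python3 g.py &&
python3 -m jog '{"linear":[[0,-1,0],[0,-1,0]],"turn":[0.1,0.1]}' >/dev/null && python3 g.py &&
python3 -m jog '{"linear":[[0,-1,0],[0,-1,0]],"turn":[0.1,0.1]}' >/dev/null && python3 g.py &&
python3 -m jog '{"linear":[[0,-1,0],[0,-1,0]],"turn":[0.1,0.1]}' >/dev/null && python3 g.py &&
python3 -m jog '{"linear":[[0.1,-1,0],[0.1,-1,0]],"turn":[0.1,0.1]}' >/dev/null && python3 g.py &&
python3 -m jog '{"linear":[[0.1,-1,0],[0.1,-1,0]],"turn":[0.1,0.1]}' >/dev/null && python3 g.py &&
python3 -m jog '{"linear":[[0.1,-1,0],[0.1,-1,0]],"turn":[0.1,0.1]}' >/dev/null && python3 g.py &&
python3 -m jog '{"linear":[[0.1,-1,0],[0.1,-1,0]],"turn":[0.1,0.1]}' >/dev/null && python3 g.py
```

```text
t9.07 a0.680 p[0.5223 0.0408 0.2521] ft8.2 fr-0.4 fz-1.3
t9.32 a0.695 p[0.5223 0.039  0.252 ] ft6.5 fr-0.1 fz-2.4
t9.57 a0.718 p[0.5222 0.0363 0.2519] ft3.7 fr-0.3 fz-2.7
t9.82 a0.744 p[0.5226 0.0333 0.2524] ft0.8 fr-1.5 fz-1.0
t10.07 a0.756 p[0.5228 0.0318 0.2524] ft2.1 fr-1.2 fz-0.0
t10.32 a0.768 p[0.5229 0.0305 0.2524] ft8.5 fr-1.9 fz1.0
t10.57 a0.775 p[0.5231 0.0297 0.2524] ft15.4 fr-3.5 fz0.9
```

The push force fell, then rose to 15 N, so the pin has probably entered a hole. Easing off and checking the height.

```bash
python3 -m jog '{"linear":[[0,2.5,0],[0,2,0],[0,1,0],[0,0,0]],"turn":[0,0,0,0]}'
python3 - <<'E'
from h import *
cv2.imwrite("pics/w3.png",snapshot("wrist")[:,:,::-1])
E
```

```text
t: 11.08
tcp_pos: [0.523, 0.0331, 0.2522]
tool_rot: [-0.045, 0.999, -0.0, -0.0]
force: [0.0, 0.8, 0.2]
finger_gap: 0.418
gripper_force: 0.0
```

View pics/w3.png

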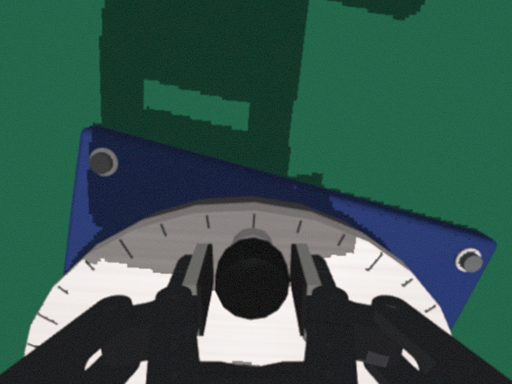

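The wrist view shows the knob free between the pads at about (252,278). Measuring its width against the first, home view.

```bash
python3 - <<'E'
from h import *
c=get_calibration("wrist");print(c["fx"])
for n in("w2","w3"):
    im=cv2.imread(f"pics/{n}.png").max(2).astype(int)
    for y in(265,272,278,284,290):
        r=im[y,195:312];x=np.flatnonzero(r<60)+195;d=np.diff(r)
        L=195+np.argmin(d[:40])
        mid=252;l=mid
        while im[y,l]<70:l-=1
        rr=mid
        while im[y,rr]<70:rr+=1
        sub=lambda a,b:a+(70-im[y,a])/(im[y,b]-im[y,a])*(b-a)
        print(n,y,round(sub(rr-1,rr)-sub(l+1,l),2))
    col=im[235:340,252];y=278
    t=y
    while im[t,252]<50:t-=1
    b=y
    while im[b,252]<70:b+=1
    print("top/bot",t,b)
E
```

```text
340.5365765979334
w2 265 86.78
w2 272 90.22
w2 278 93.07
w2 284 95.69
w2 290 94.83
top/bot 239 323
w3 265 69.21
w3 272 71.85
w3 278 89.79
w3 284 73.16
w3 290 71.85
top/bot 237 319
```

```bash
python3 -m jog '{"linear":[[0,1.5,-2],[0,1.5,-2],[0,1,0],[0,1,0],[0,0,0]],"turn":[0,0,0,0,0]}' >/dev/null; python3 g.py; python3 -m jog '{"linear":[[0,-2,0],[0,-2,0],[0,-1,0],[0,0,0]],"turn":[0,0,0,0]}' >/dev/null;python3 g.py
python3 - <<'E'
from h import *
cv2.imwrite("pics/w4.png",snapshot("wrist")[:,:,::-1])
for n in("w2","w3","w4"):
    im=cv2.imread(f"pics/{n}.png").max(2).astype(int);o=[]
    for x in range(246,259,3):
        b=300
        while im[b,x]<110:b+=1
        t=260
        while im[t,x]<50:t-=1
        s=lambda a,c,v:a+(v-im[a,x])/(im[c,x]-im[a,x])*(c-a)
        o.append((round(s(t+1,t,50),1),round(s(b-1,b,110),1)))
    print(n,o)
E
```

```text
t11.75 a0.708 p[0.5231 0.0375 0.2481] ft-6.8 fr0.2 fz-1.5
t12.25 a0.743 p[0.523  0.0335 0.2482] ft0.5 fr0.1 fz1.5
w2 [(np.float64(240.4), np.float64(322.1)), (np.float64(239.7), np.float64(322.5)), (np.float64(239.5), np.float64(323.0)), (np.float64(240.0), np.float64(322.4)), (np.float64(240.7), np.float64(321.8))]
w3 [(np.float64(238.8), np.float64(318.1)), (np.float64(238.4), np.float64(318.7)), (np.float64(237.8), np.float64(318.6)), (np.float64(237.9), np.float64(318.3)), (np.float64(238.8), np.float64(317.8))]
w4 [(np.float64(243.0), np.float64(323.5)), (np.float64(242.5), np.float64(324.2)), (np.float64(242.2), np.float64(325.1)), (np.float64(241.7), np.float64(324.8)), (np.float64(241.7), np.float64(324.3))]
```

At the same tool height as the first home view, the knob looks the same size (about 82 px; riding would give about 87). So the pin is down at about 0.74 rad. I'll release, rise and check the height with a light touch of the closed fingertips.

```bash
sed -i 's/1 if ft>10 else 0/1 if ft>10 or f[2]>4.5 else 0/' g.py
python3 -m jog '{"linear":[[0,0,0],[0,0,0],[0,0,10],[0,0,20],[0,0,10]],"turn":[0,0,0,0,0]}' 0.7 >/dev/null
python3 -m jog '{"linear":[[0,0,0],[0,0,0],[0,0,0],[0,0,0],[0,0,0],[0,0,-2],[0,0,-2],[0,0,-2],[0,0,0]],"turn":[0,0,0,0,0,0,0,0,0]}' 0 20; python3 g.py &&
python3 -m jog '{"linear":[[0,0,-1],[0,0,-1]],"turn":[0,0]}' >/dev/null && python3 g.py &&
python3 -m jog '{"linear":[[0,0,-1],[0,0,0]],"turn":[0,0]}' >/dev/null && python3 g.py &&
python3 -m jog '{"linear":[[0,0,-1],[0,0,0]],"turn":[0,0]}' >/dev/null && python3 g.py &&
python3 -m jog '{"linear":[[0,0,-1],[0,0,0]],"turn":[0,0]}' >/dev/null && python3 g.py &&
python3 -m jog '{"linear":[[0,0,-1],[0,0,0]],"turn":[0,0]}' >/dev/null && python3 g.py &&
python3 -m jog '{"linear":[[0,0,-1],[0,0,0]],"turn":[0,0]}' >/dev/null && python3 g.py &&
python3 -m jog '{"linear":[[0,0,-1],[0,0,0]],"turn":[0,0]}' >/dev/null && python3 g.py
```

```text
t: 14.05
tcp_pos: [0.523, 0.0333, 0.282]
tool_rot: [-0.045, 0.999, 0.0, -0.0]
force: [-0.2, 1.3, 1.0]
finger_gap: -0.0
gripper_force: 0.0
t14.05 a0.744 p[0.523  0.0333 0.282 ] ft1.3 fr0.1 fz1.0
t14.30 a0.744 p[0.5231 0.0333 0.2802] ft0.7 fr-0.5 fz0.2
t14.55 a0.743 p[0.523  0.0334 0.2791] ft0.2 fr-0.0 fz0.4
t14.80 a0.744 p[0.523  0.0333 0.2782] ft-0.6 fr-0.0 fz1.1
t15.05 a0.743 p[0.523  0.0333 0.2771] ft0.4 fr0.2 fz0.6
t15.30 a0.744 p[0.523  0.0333 0.2761] ft-0.4 fr-0.6 fz1.0
t15.55 a0.744 p[0.5231 0.0333 0.2755] ft-0.4 fr-0.5 fz2.8
t15.80 a0.744 p[0.523  0.0333 0.2754] ft0.0 fr2.8 fz9.8
```

Contact came at a tool height of 0.2755, so the knob's top is at 102.5 mm and the pin is fully home. Retreating.

```bash
python3 -m jog '{"linear":[[0,0,10],[0,0,20],[0,0,30],[0,0,30],[0,0,20],[0,0,0],[0,0,0]],"turn":[0,0,0,0,0,0,0]}' 
python3 - <<'E'
from h import *
cv2.imwrite("pics/s5.png",snapshot("scene")[:,:,::-1])
E
```

```text
t: 16.68
tcp_pos: [0.5226, 0.0334, 0.3835]
tool_rot: [-0.045, 0.999, 0.0, -0.001]
force: [-0.7, 0.1, -0.7]
finger_gap: 0.002
gripper_force: 0.0
```

View pics/s5.png

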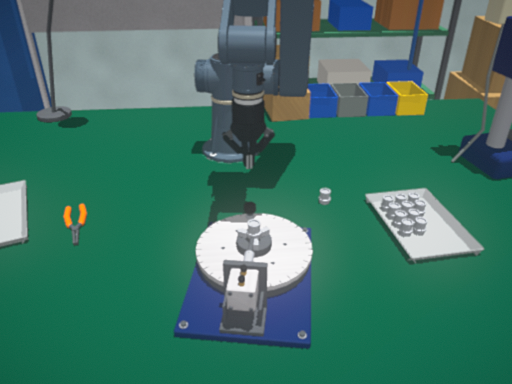

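The scene view shows the knob now at (250,208), the gripper clear above it at about (248,165), and the tray, pliers and shells where they were.

```bash
python3 -c "
from station import *
print(sign_off())"
```

```text
the job is handed in; nothing more can be done
None
```

The fixture is indexed to the next hole, about 0.74 rad anticlockwise; a light touch found the knob at its home height (top at 102.5 mm). The gripper is clear, the bench items are untouched, and I handed the job in at about 17 s; no verdict came back.

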